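# Point out the next stirring job in the fume hood

### The job

Show a colleague the next stirring job by pointing, fingers down, from just above (a gap of about 2 to 5 cm): first at the stopper of the conical flask, then at the middle of the plate of the stirrer with nothing on it, then at that same stirrer's right-hand knob as seen from the robot, dwelling about two seconds at each. Touch nothing at all, and do not bring the fingertips close over any other vessel or knob. Finish while still pointing at that knob.

Things in the scene. Friction and masses are not known exactly. Their poses are not given: they have to be found in the camera images.
- free_stirrer: The fixed white hotplate stirrer with nothing on its plate, left or right one of two alike: housing 240 (x) x 150 (y) mm, 60 mm high; round metal plate 136 mm across, 42 mm towards +x; two black upright knobs 32 mm across, 18 mm tall, on the front edge (-x, nearest the robot), 85 mm from the middle in x and 35 mm either side. Origin: centre of its underside.
- free_stirrer_plate (a point): Centre of the top face of the empty plate of the free stirrer, 100 mm above the bench.
- free_stirrer_right_knob (a point): Centre of the top of the free stirrer's right-hand knob (right as seen from the robot, facing the stirrer's front; the one at its -y side), 78 mm above the bench.
- free_stirrer_left_knob (a point): Centre of the top of the free stirrer's left-hand knob (not to be pointed at), 78 mm above the bench.
- busy_stirrer: A second stirrer of exactly the same shape and size, with the beaker standing on its plate. Origin: centre of its underside.
- busy_stirrer_right_knob (a point): Top centre of the busy stirrer's right-hand knob, 78 mm above the bench.
- busy_stirrer_left_knob (a point): Top centre of the busy stirrer's left-hand knob, 78 mm above the bench.
- flask: Loose conical flask of clear glass with a dark rubber stopper, 84 mm across the foot, narrowing to a 34 mm neck, 138 mm tall with the stopper. Stands on the bench, left or right of the stirrers or in front between them; the flask, jar and measuring cylinder swap these places. Origin: centre of its underside, z up.
- flask_top (a point): Centre of the top of the flask's stopper (32 mm across), 138 mm above the bench.
- jar: Loose wide glass jar with a wide black screw cap and a blank paper label, 68 mm across, 110 mm tall. Origin: centre of its underside.
- jar_top (a point): Top centre of the cap of the jar, 110 mm above the bench.
- cylinder: Loose slender glass measuring cylinder, 34 mm across, 170 mm tall, on a white round foot of 64 mm. Origin: centre of its underside.
- cylinder_top (a point): Centre of the measuring cylinder's mouth, 170 mm above the bench.
- beaker: Loose open glass beaker, 72 mm across the rim, 90 mm tall, standing on the busy stirrer's plate. Origin: centre of its underside.
- beaker_top (a point): Centre of the beaker's mouth, 190 mm above the bench.
There are look-alikes about, which are no part of the job. Leave any red look-alike of the beaker alone. Leave any purple look-alike of the flask alone.

How it is judged:
On the way, in this order (a step that is already met when the one before it is completed fails the run):
1. the fingers dwell just above the conical flask's stopper (horizontal distance between the grasp point and flask_top below 0.025 m and z of the grasp point in the frame of flask_top between 0.02 and 0.09 m), for 1.5 s.
2. the fingers dwell just above the middle of the empty stirrer's plate (horizontal distance between the grasp point and free_stirrer_plate below 0.035 m and z of the grasp point in the frame of free_stirrer_plate between 0.02 and 0.09 m), for 1.5 s.
3. the fingers dwell just above the empty stirrer's right-hand knob (horizontal distance between the grasp point and free_stirrer_right_knob below 0.025 m and z of the grasp point in the frame of free_stirrer_right_knob between 0.02 and 0.09 m), for 1.5 s.
At the end, for the whole second after the job is handed in: Fingers still just above the empty stirrer's right-hand knob: grasp point (about 19 mm behind the tips) within 25 mm sideways of its centre and 20 to 90 mm above its top; all four vessels upright (0.1 rad) and within 10 mm of where they stood (all of step 3 and distance of each of flask, jar, cylinder, beaker from where it was at the start of the episode below 0.01 m and angle between each of flask, jar, cylinder, beaker's own z axis and vertical below 0.1 rad); the robot touches nothing.
It fails at once if the arm or fingers touch something (contact force between any of the fingers, the arm and anything else above 0.5 N).
It fails at once if the fingers come close over a wrong vessel or knob (grasp point within 25 mm sideways and less than 70 mm above its top) ((horizontal distance between the grasp point and jar_top below 0.025 m and z of the grasp point in the frame of jar_top below 0.07 m) or (horizontal distance between the grasp point and cylinder_top below 0.025 m and z of the grasp point in the frame of cylinder_top below 0.07 m) or (horizontal distance between the grasp point and beaker_top below 0.025 m and z of the grasp point in the frame of beaker_top below 0.07 m) or (horizontal distance between the grasp point and free_stirrer_left_knob below 0.025 m and z of the grasp point in the frame of free_stirrer_left_knob below 0.07 m) or (horizontal distance between the grasp point and busy_stirrer_left_knob below 0.025 m and z of the grasp point in the frame of busy_stirrer_left_knob below 0.07 m) or (horizontal distance between the grasp point and busy_stirrer_right_knob below 0.025 m and z of the grasp point in the frame of busy_stirrer_right_knob below 0.07 m)).
It fails at once if a vessel is shifted, lifted or tipped (distance of any of flask, jar, cylinder, beaker from where it was at the start of the episode above 0.01 m or angle between any of flask, jar, cylinder, beaker's own z axis and vertical above 0.1 rad).
It also fails if it takes over 58 s, if anything falls off the work surface, if the arm or the gripper's body presses on something with over 40 N, if the wrist force passes 120 N, or if a joint passes its speed limit or range.

### The arm

A 6-joint arm with a two-finger parallel gripper is mounted at the origin on the work surface. World frame = base frame: x ahead of the robot, y to its left, z up, the work surface at z = 0. Lengths are in m, angles in rad, forces in N, time in s.
With the tool pointing down it reaches from about 0.3 to 0.85 m from the base axis. Payload 5.4 kg.
Tool frame: the origin (TCP) lies at the very end of the fingers, on their centre line; the grasp point (between the pads) lies 19 mm behind it; z points along the fingers, x is the direction in which the jaws open and shut, and the axes are right-handed (so a half turn about z gives the same grasp; the last joint's range is limited). The gripper opens to 85 mm and grips with 20 to 120 N. Pads are 22 mm wide; open, the fingers measure 114 mm over their backs; the gripper's body (76 mm by 85 mm) begins 54 mm behind the grasp point. The pads swing forward as they close: fully open they stand 13 mm farther back than shut.
Start: joints at [-1.548, 0.158, 1.597, -0, 1.386, -0.21], TCP at [0.133, -0.559, 0.231] pointing down, gripper open.
Joint ranges: [-2.91, 2.91], [-0.94, 2.29], [0.18, 2.7], [-1.29, 4.43], [0.17, 2.64], [-3, 3]. Speed limits (rad/s): [2.57, 2.57, 3.14, 3.14, 3.14, 3.14].

### API

Orientations are given as a rotation vector (axis times angle).
In Python, from cell import readout, eyes, ctrl gives the robot as it stands.
- The arm moves only by the tool arm_command, never from a script. Its argument "moves" is one flat list of numbers, 5 for each row, row after row: the finger opening in cm, from 0 to 8.54, then the shift along the tool's x, y, z in cm, then the turn about the tool's z in rad. A call has 1 to 12 rows; each row shifts and turns the commanded pose from where the row before left it, along the tool's axes as they then stand; what a row does not reach is not made up. A row lasts 1/8 s, in which the tool goes at most 62.5 mm and 10.7 degrees, less where a joint would pass 70% of its speed; a pose out of reach is approached as far as the arm can. A call with a gripper value outside its range is refused whole. The fingers move at their own pace and stop on an object; the grip force is fixed at half the most. Time passes only in rows, so rows that do not move let the fingers close. It gives the time, the measured TCP pose, the force and the opening at its end, in the units of the state.
- readout.get_state(): the state, without advancing time (a new reading comes with each control period).
- eyes.snapshot(name): name is "scene" or "top" or "wrist"; returns a dict with "pixels" (384x512x3 uint8, red, green, blue), "camera_matrix" (3x3 intrinsics, pixels), "origin" and "attitude" of the camera in the world. Camera axes: x right, y down, z forward; pixel columns grow to the right and rows downward; lengths in m; the calibration is good to about 2 mm. A picture is of the moment at which its call begins. There is no depth.
- ctrl.close_job(): hands the job in, once; it reports no verdict.
The state is a dict: "t": time; "joint_pos": joint angles; "joint_vel": joint speeds; "joint_torque": joint torques, N m; "eef_pos": TCP position; "ee_rot": TCP orientation; "ft_force": force on the tool from outside, world axes, zero at the start; "torque": the same for the moment, N m; "grip_width": opening from 0.0 (shut) to 1.0 (fully open).
Only numpy, scipy, OpenCV 4.12 (cv2) and the standard library are available. Lean on these libraries where they do the work, as an engineer would, in place of code of your own. Each camera call takes 0.05 s, during which the arm holds its last target.

## Working session

There is one attempt and no reset: what is moved stays moved. The work goes in short steps, Python scripts to look and compute and a tool call to move; the robot and the scene stay as the last step left them, time stands still between calls to the robot, and variables do not carry over. Pictures are saved under pics/ and viewed, and the job is handed in when it is done.

Besides the shell and the picture viewer there is one more tool, called after "Emit:" as a command line: name --argument value ..., lists and objects as JSON in quotes. arm_command: Moves the arm, as the interface text tells. Its arguments: {"type":"object","properties":{"moves":{"type":"array","items":{"type":"number"}}},"required":["moves"]}

```bash
mkdir -p pics; python3 - <<'E'
from cell import readout, eyes
import cv2,pickle
s=readout.get_state(); print(s['t'],s['eef_pos'],s['ee_rot'],s['grip_width'])
for n in ("scene","top"):
    d=eyes.snapshot(n); pickle.dump(d,open(f'{n}.pkl','wb'))
    cv2.imwrite(f'pics/{n}0.png',cv2.cvtColor(d['pixels'],cv2.COLOR_RGB2BGR)); print(n,d['origin'],d['attitude'],d['camera_matrix'])
E
```

```text
0.0 [ 0.13262868 -0.55885501  0.23028522] [-2.46318230e+00  1.94744552e+00  1.95611318e-03] 0.9993748571230238
scene [1.0967467  0.14089165 1.02317094] [-1.70793185 -2.15584226  0.61017137] [[352.41438364   0.         261.42318519]
 [  0.         352.41438364 191.07193218]
 [  0.           0.           1.        ]]
top [ 0.42802768 -0.01561701  1.45261387] [-2.18554635  2.12371557 -0.11376296] [[487.52092336   0.         254.89498781]
 [  0.         487.52092336 194.33823002]
 [  0.           0.           1.        ]]
```

View pics/scene0.png

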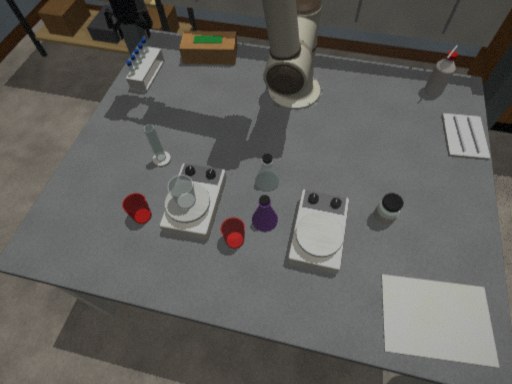

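View pics/top0.png

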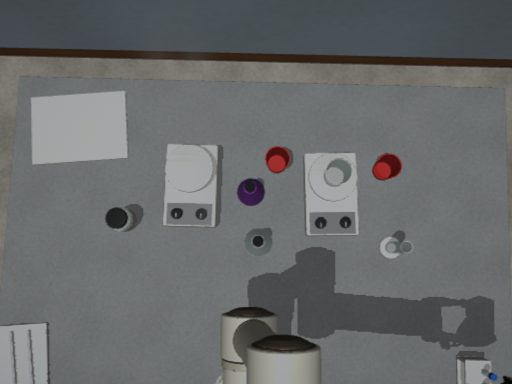

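The top view has +x up and +y to the left.

| Item | Candidates in the top image | Choice |
|---|---|---|
| Flask | clear flask, dark stopper (258,241); purple look-alike (250,187); jar cap (118,217) | (258,241) |
| Empty stirrer | left stirrer, plate (190,170); right stirrer (332,175), which holds the beaker | left |
| Right-hand knob (-y side) | (201,213); left-hand knob (177,213); busy stirrer's knobs (321,223) and (346,223) | (201,213) |

Next I'll measure these and check them in a close crop.

```bash
cat > h.py <<'E'
import pickle,cv2,numpy as np
from scipy.spatial.transform import Rotation as R
def ray(d,uv):
    r=R.from_rotvec(d['attitude']).as_matrix()@np.linalg.inv(d['camera_matrix'])@np.array([uv[0],uv[1],1.]); return np.array(d['origin']),r
def onz(d,uv,z):
    o,r=ray(d,uv); return o+r*(z-o[2])/r[2]
def proj(d,p):
    c=R.from_rotvec(d['attitude']).as_matrix().T@(np.array(p)-d['origin']); c=d['camera_matrix']@c; return c[:2]/c[2]
def blobs(d,x0,y0,x1,y1,th=45):
    g=d['pixels'][y0:y1,x0:x1].max(2); m=(g<th).astype(np.uint8)
    n,l,s,c=cv2.connectedComponentsWithStats(m)
    return [(s[i,4],s[i,2:4].tolist(),c[i]+[x0,y0]) for i in range(1,n) if s[i,4]>=15]
E
python3 - <<'E'
from h import *
T=pickle.load(open('top.pkl','rb'));S=pickle.load(open('scene.pkl','rb'))
print('T knobs L')
for b in blobs(T,166,203,214,224): print(b, onz(T,b[2],.078))
print('T knobs R')
for b in blobs(T,308,213,356,234): print(b, onz(T,b[2],.078))
print('T flask');
for b in blobs(T,245,228,272,256,60): print(b, onz(T,b[2],.138))
print('T jar')
for b in blobs(T,100,200,140,235): print(b, onz(T,b[2],.110))
print('S flask')
for b in blobs(S,255,148,280,172,60): print(b, onz(S,b[2],.138))
print('S knobs')
for b in blobs(S,300,187,350,212): print(b, onz(S,b[2],.078))
# housing outline of left stirrer in top
def house(d,x0,y0,x1,y1):
    g=d['pixels'][y0:y1,x0:x1].min(2); m=(g>140).astype(np.uint8); c=max(cv2.findContours(m,0,2)[0],key=cv2.contourArea)
    return c+[x0,y0]
c=house(T,158,138,224,232); print('bbox',cv2.boundingRect(c.astype(np.int32)), cv2.minAreaRect(c.astype(np.int32)))
for uv in cv2.boxPoints(cv2.minAreaRect(c.astype(np.int32))): print(onz(T,uv,.06))
cv2.imwrite('pics/crop1.png',cv2.cvtColor(cv2.resize(T['pixels'][135:262,95:275],None,fx=4,fy=4,interpolation=cv2.INTER_CUBIC),cv2.COLOR_RGB2BGR))
cv2.imwrite('pics/crop2.png',cv2.cvtColor(cv2.resize(S['pixels'][140:275,235:360],None,fx=4,fy=4,interpolation=cv2.INTER_CUBIC),cv2.COLOR_RGB2BGR))
E
```

```text
T knobs L
(np.int32(60), [10, 10], array([176.93333333, 212.28333333])) [0.53315592 0.2230144  0.078     ]
T knobs R
(np.int32(61), [10, 9], array([320.29508197, 221.49180328])) [ 0.5186845  -0.18261769  0.078     ]
(np.int32(70), [11, 10], array([344.97142857, 221.31428571])) [ 0.52117257 -0.25196235  0.078     ]
T flask
(np.int32(87), [10, 11], array([257.62068966, 240.74712644])) [ 0.45818763 -0.008042    0.138     ]
T jar
(np.int32(335), [21, 20], array([116.25373134, 217.60895522])) [0.51116815 0.38482788 0.11      ]
S flask
(np.int32(81), [10, 11], array([266.74074074, 157.87654321])) [ 0.45951644 -0.00492822  0.138     ]
S knobs
(np.int32(60), [9, 10], array([312.93333333, 199.01666667])) [0.53748904 0.1592237  0.078     ]
(np.int32(54), [9, 9], array([334.7962963 , 203.57407407])) [0.538337   0.22676475 0.078     ]
bbox (163, 144, 54, 83) ((189.80960083007812, 184.64111328125), (51.26115036010742, 81.09255981445312), 2.12109637260437)
[0.49918115 0.26528948 0.06      ]
[0.73564413 0.26872145 0.06      ]
[0.73403748 0.11890787 0.06      ]
[0.49797897 0.11840379 0.06      ]
```

View pics/crop1.png

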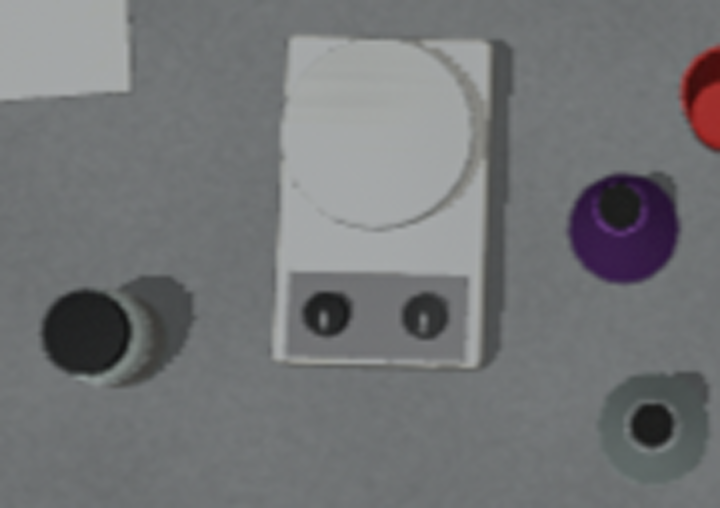

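View pics/crop2.png

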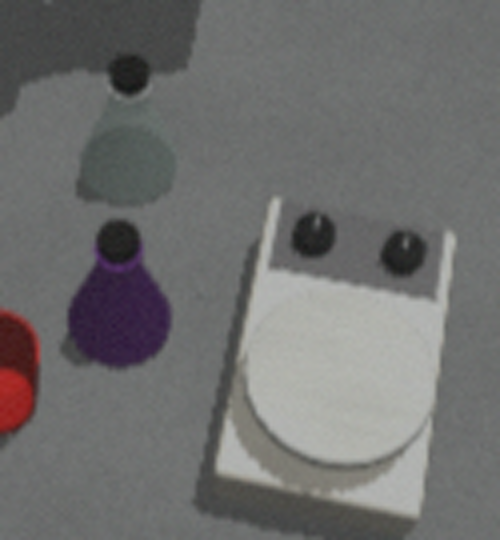

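The crop confirms the choice: the clear flask with its dark stopper, and the left stirrer with a bare plate. The right knob is at about (201.5,213.7). Both views agree within about 5 mm, and the housing comes out at 236 x 149 mm against the 240 x 150 mm given. Now for the tool-frame displacements.

```bash
cat > go.py <<'E'
from h import *
from cell import readout
s=readout.get_state(); M=R.from_rotvec(s['ee_rot']).as_matrix()
W={'flask_hi':(.459,-.006,.231),'flask':(.459,-.006,.173),'plate_hi':(.659,.193,.20),'plate':(.659,.193,.135),'knob':(.533,.156,.113)}
print(s['t'],s['eef_pos'],s['grip_width'],s['ft_force'],s['joint_pos']); print(M.round(3))
for k,v in W.items(): print(k,(M.T@(np.array(v)-s['eef_pos'])*100).round(2))
E
python3 - <<'E'
exec(open('go.py').read())
T=pickle.load(open('top.pkl','rb'))
print(onz(T,(201.5,213.7),.078), onz(T,(250.5,186.5),.138),onz(T,(406,247),.17),onz(T,(337,172),.19))
print(onz(T,(95+377/4,135+134/4),.1),'plate')
E
```

```text
0.1 [ 0.13261847 -0.55892008  0.2303826 ] 1.0007757380327162 [ 0.00525433  0.73230748 -0.16936709] [-1.54807645e+00  1.59016224e-01  1.59813785e+00 -4.41605083e-05
  1.38621143e+00 -2.10093131e-01]
[[ 0.231 -0.973 -0.   ]
 [-0.973 -0.231  0.002]
 [-0.002 -0.    -1.   ]]
flask_hi [-4.627e+01 -4.451e+01  3.000e-02]
flask [-46.26 -44.51   5.83]
plate_hi [-61.01 -68.57   3.17]
plate [-61.   -68.56   9.67]
knob [-60.3  -55.45  11.86]
[0.53112212 0.15321444 0.078     ] [0.60454616 0.01553806 0.138     ] [ 0.45247363 -0.39541182  0.17      ] [ 0.64215541 -0.21090379  0.19      ]
[0.65595256 0.190421   0.1       ] plate
```

Emit:
arm_command --moves '[0, -3.3, -3.2, 0, 0, 0, -3.3, -3.2, 0, 0, 0, -3.3, -3.2, 0, 0, 0, -3.3, -3.2, 0, 0, 0, -3.3, -3.2, 0, 0, 0, -3.3, -3.2, 0, 0, 0, -3.3, -3.2, 0, 0, 0, -3.3, -3.2, 0, 0, 0, -3.3, -3.2, 0, 0, 0, -3.3, -3.2, 0, 0, 0, -3.3, -3.2, 0, 0, 0, 0, 0, 0, 0]'

```text
t: 1.6
eef_pos: [0.3919, -0.1226, 0.2309]
ee_rot: [-2.469, 1.942, 0.002]
ft_force: [-0.4, 0.4, -0.2]
grip_width: 0.001
```

```bash
python3 go.py
```

```text
1.6 [ 0.39192934 -0.1226418   0.2308748 ] 0.0011867986574123231 [-0.38122447  0.36597347 -0.20352624] [-5.99932932e-01 -2.93291389e-01  2.02639303e+00  5.07464315e-04
  1.40952499e+00  7.32814184e-01]
[[ 0.236 -0.972 -0.001]
 [-0.972 -0.236  0.001]
 [-0.001  0.    -1.   ]]
flask_hi [-9.75 -9.27 -0.  ]
flask [-9.75 -9.27  5.8 ]
plate_hi [-24.38 -33.4    3.1 ]
plate [-24.37 -33.4    9.6 ]
knob [-23.74 -20.28  11.81]
```

Emit:
arm_command --moves '[0, -3.2, -3.1, 0, 0, 0, -3.2, -3.1, 0, 0, 0, -3.3, -3.1, 0, 0, 0, 0, 0, 0, 0, 0, 0, 0, 0, 0]'

```text
t: 2.22
eef_pos: [0.4591, -0.0101, 0.231]
ee_rot: [2.463, -1.948, -0.001]
ft_force: [0.6, -0.6, -1.5]
grip_width: -0.004
```

```bash
python3 go.py; python3 - <<'E'
from cell import eyes
import cv2,pickle
from h import *
for n in ("scene","wrist"):
    d=eyes.snapshot(n); pickle.dump(d,open(f'{n}1.pkl','wb'))
    cv2.imwrite(f'pics/{n}1.png',cv2.cvtColor(d['pixels'],cv2.COLOR_RGB2BGR)); print(n,d['origin'],proj(d,(.459,-.006,.138)))
E
```

```text
2.225 [ 0.459093   -0.01013943  0.23097492] -0.0038341440798740347 [ 0.58979771 -0.5526284  -1.51664833] [-2.85737953e-01 -1.50170560e-01  1.90719040e+00 -7.52290879e-04
  1.38534237e+00  1.05288789e+00]
[[ 0.23  -0.973 -0.001]
 [-0.973 -0.23  -0.   ]
 [ 0.     0.001 -1.   ]]
flask_hi [-0.4  -0.09 -0.  ]
flask [-0.41 -0.09  5.8 ]
plate_hi [-15.17 -24.13   3.07]
plate [-15.17 -24.14   9.57]
knob [-14.47 -11.03  11.78]
scene [1.0967467  0.14089165 1.02317094] [266.44208589 157.68351274]
wrist [0.53925116 0.00943705 0.37276818] [252.78913346 193.92850211]
```

View pics/scene1.png

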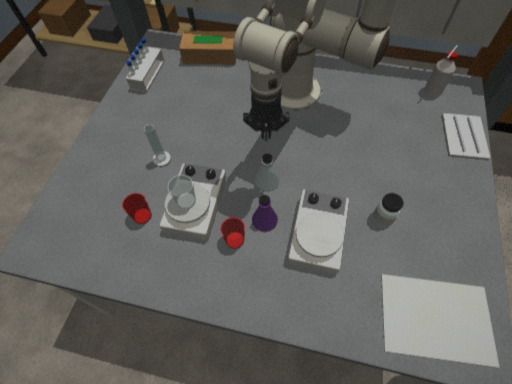

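View pics/wrist1.png

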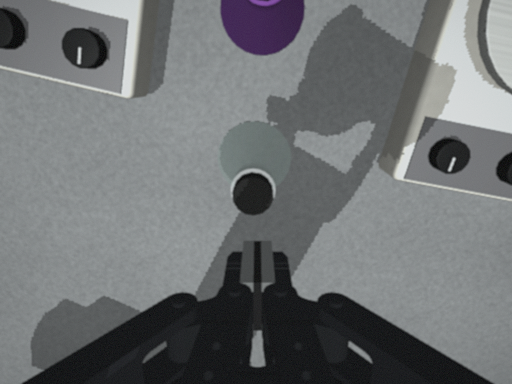

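In the wrist view the stopper is at (252,193), against a predicted (253,194), so the position holds. The scene view shows the shut fingers at (266,133), directly above it. I'll descend and dwell.

Emit:
arm_command --moves '[0, -0.2, -0.1, 1.5, 0, 0, -0.2, 0, 1.5, 0, 0, 0, 0, 1.5, 0, 0, 0, 0, 1.3, 0, 0, 0, 0, 0, 0, 0, 0, 0, 0, 0, 0, 0, 0, 0, 0, 0, 0, 0, 0, 0, 0, 0, 0, 0, 0, 0, 0, 0, 0, 0, 0, 0, 0, 0, 0, 0, 0, 0, 0, 0]'

```text
t: 3.82
eef_pos: [0.4595, -0.0051, 0.1733]
ee_rot: [2.464, -1.948, -0.0]
ft_force: [0.4, 0.3, -0.1]
grip_width: -0.002
```

Emit:
arm_command --moves '[0, 0, 0, 0, 0, 0, 0, 0, 0, 0, 0, 0, 0, 0, 0, 0, 0, 0, 0, 0, 0, 0, 0, 0, 0, 0, 0, 0, 0, 0, 0, 0, 0, 0, 0, 0, 0, 0, 0, 0, 0, 0, 0, 0, 0, 0, 0, 0, 0, 0]'

```text
t: 5.08
eef_pos: [0.4595, -0.0051, 0.1733]
ee_rot: [2.464, -1.948, -0.0]
ft_force: [-0.8, -0.2, 0.3]
grip_width: 0.001
```

```bash
python3 go.py; python3 - <<'E'
from cell import eyes
import cv2
d=eyes.snapshot("scene")
cv2.imwrite('pics/s2.png',cv2.cvtColor(cv2.resize(d['pixels'][80:280,150:400],None,fx=3,fy=3),cv2.COLOR_RGB2BGR))
E
```

```text
5.075 [ 0.45954178 -0.00510633  0.17328378] 0.0007321827577780452 [-0.83102959 -0.24635199  0.31698393] [-2.75061346e-01 -9.42946048e-02  1.97410169e+00 -2.68063865e-07
  1.26180720e+00  1.06292625e+00]
[[ 0.231 -0.973 -0.   ]
 [-0.973 -0.231  0.   ]
 [-0.     0.    -1.   ]]
flask_hi [ 0.07  0.07 -5.77]
flask [0.07 0.07 0.03]
plate_hi [-14.67 -23.98  -2.67]
plate [-14.67 -23.98   3.83]
knob [-13.98 -10.86   6.03]
```

View pics/s2.png

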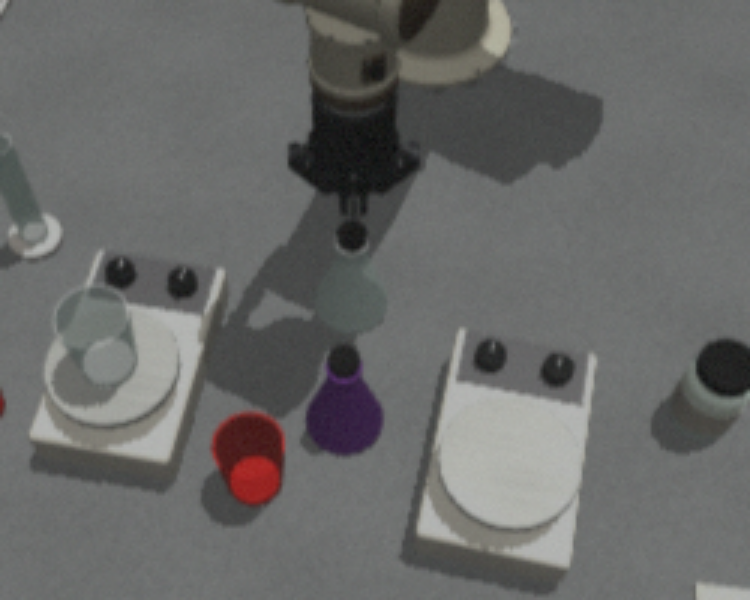

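The shut fingers at (352,205) in the crop sit just above the clear flask's stopper at (352,235) with a visible gap, and nothing has moved. The dwell is done, so I'll rise and go to the plate.

Emit:
arm_command --moves '[0, 0, 0, -2, 0, 0, 0, 0, -2, 0, 0, 0, 0, -1.5, 0, 0, -2.1, -3.4, 0, 0, 0, -2.1, -3.4, 0, 0, 0, -2.1, -3.4, 0, 0, 0, -2.1, -3.4, 0, 0, 0, -2.1, -3.4, 0, 0, 0, -2.1, -3.4, 0, 0, 0, -2.1, -3.5, 0, 0, 0, 0, 0, 0, 0, 0, 0, 0, 0, 0]'

```text
t: 6.62
eef_pos: [0.6578, 0.1927, 0.2279]
ee_rot: [2.464, -1.948, -0.001]
ft_force: [0.6, -1.5, 0.5]
grip_width: 0.001
```

```bash
python3 go.py
```

```text
6.625 [0.65779199 0.19274866 0.22791606] 0.0011469519309071075 [ 0.62442955 -1.45417496  0.50302993] [ 1.09381759e-01  4.45771207e-01  1.25129666e+00 -3.64015120e-04
  1.44564247e+00  1.44734681e+00]
[[ 0.231 -0.973 -0.001]
 [-0.973 -0.231 -0.   ]
 [ 0.     0.001 -1.   ]]
flask_hi [14.75 23.93 -0.28]
flask [14.75 23.92  5.52]
plate_hi [ 0.   -0.13  2.79]
plate [ 0.   -0.13  9.29]
knob [ 0.69 12.98 11.51]
```

Emit:
arm_command --moves '[0, 0, 0, 2.5, 0, 0, 0, 0, 2.5, 0, 0, 0, 0, 2.5, 0, 0, 0, 0, 1.8, 0, 0, 0, 0, 0, 0, 0, 0, 0, 0, 0, 0, 0, 0, 0, 0, 0, 0, 0, 0, 0, 0, 0, 0, 0, 0, 0, 0, 0, 0, 0, 0, 0, 0, 0, 0, 0, 0, 0, 0, 0]'

```text
t: 8.12
eef_pos: [0.6582, 0.1931, 0.1353]
ee_rot: [2.464, -1.948, -0.0]
ft_force: [0.1, -0.1, 0.7]
grip_width: 0.003
```

Emit:
arm_command --moves '[0, 0, 0, 0, 0, 0, 0, 0, 0, 0, 0, 0, 0, 0, 0, 0, 0, 0, 0, 0, 0, 0, 0, 0, 0, 0, 0, 0, 0, 0, 0, 0, 0, 0, 0, 0, 0, 0, 0, 0, 0, 0, 0, 0, 0, 0, 0, 0, 0, 0]'

```text
t: 9.38
eef_pos: [0.6582, 0.1931, 0.1353]
ee_rot: [-2.464, 1.948, 0.0]
ft_force: [0.9, 0.0, -0.4]
grip_width: -0.0
```

```bash
python3 go.py; python3 - <<'E'
from cell import eyes
import cv2
from h import *
d=eyes.snapshot("wrist")
print(proj(d,(.533,.156,.078)))
cv2.imwrite('pics/w3.png',cv2.cvtColor(d['pixels'],cv2.COLOR_RGB2BGR))
d=eyes.snapshot("scene")
cv2.imwrite('pics/s3.png',cv2.cvtColor(cv2.resize(d['pixels'][80:280,200:450],None,fx=3,fy=3),cv2.COLOR_RGB2BGR))
E
```

```text
9.375 [0.65818597 0.19306722 0.13530862] -8.070909876692869e-05 [ 0.87798171  0.03081927 -0.44576979] [1.09610181e-01 5.17828773e-01 1.33942015e+00 3.09847075e-05
 1.28436173e+00 1.44761967e+00]
[[ 0.231 -0.973 -0.   ]
 [-0.973 -0.231  0.   ]
 [-0.     0.    -1.   ]]
flask_hi [14.77 23.97 -9.57]
flask [14.77 23.97 -3.77]
plate_hi [ 0.03 -0.08 -6.47]
plate [ 0.03 -0.08  0.03]
knob [ 0.72 13.04  2.23]
[267.78078323 367.61124622]
```

View pics/s3.png

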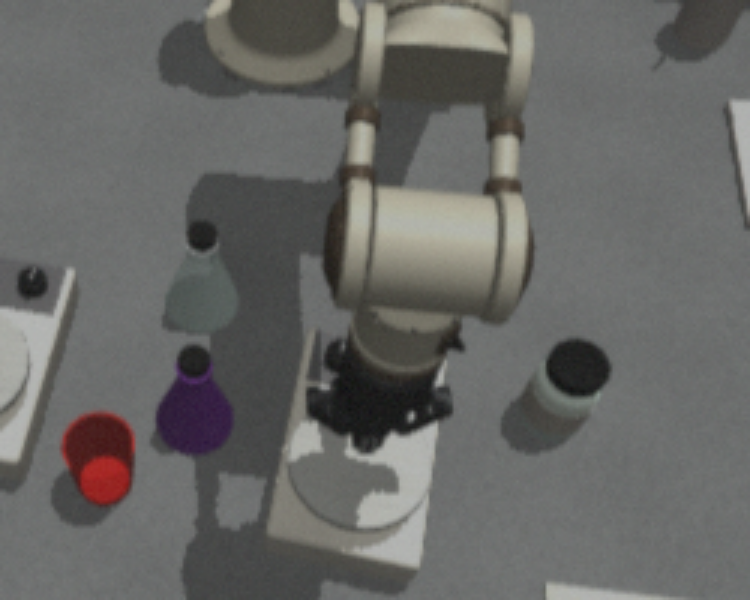

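The fingers are over the middle of the bare plate, and all vessels are standing. Next is the right-hand knob.

Emit:
arm_command --moves '[0, 0, 0, -1.5, 0, 0, 0, 0, -1.5, 0, 0, 0.2, 2.6, 0, 0, 0, 0.2, 2.6, 0, 0, 0, 0.1, 2.6, 0, 0, 0, 0.1, 2.6, 0, 0, 0, 0.1, 2.6, 0, 0, 0, 0, 0, 0, 0, 0, 0, 0, 0, 0]'

```text
t: 10.6
eef_pos: [0.5346, 0.1564, 0.1665]
ee_rot: [-2.463, 1.947, -0.003]
ft_force: [0.5, 0.3, 0.8]
grip_width: -0.001
```

```bash
python3 go.py; python3 - <<'E'
from cell import eyes
import cv2
from h import *
d=eyes.snapshot("wrist")
print(proj(d,(.533,.156,.078)),proj(d,(.533,.227,.078)))
cv2.imwrite('pics/w4.png',cv2.cvtColor(d['pixels'],cv2.COLOR_RGB2BGR))
E
```

```text
10.6 [0.53462943 0.15640249 0.16653396] -0.001309400907800909 [0.51921409 0.28233499 0.8123785 ] [6.76110199e-02 1.68010543e-01 1.71812502e+00 8.90718968e-05
 1.25284410e+00 1.40571287e+00]
[[ 0.231 -0.973  0.003]
 [-0.973 -0.231  0.   ]
 [ 0.    -0.003 -1.   ]]
flask_hi [14.06 11.09 -6.47]
flask [14.06 11.1  -0.67]
plate_hi [ -0.69 -12.95  -3.31]
plate [ -0.69 -12.94   3.19]
knob [-0.    0.18  5.35]
[258.46764631 199.6000247 ] [164.00041249 178.65406975]
```

View pics/w4.png

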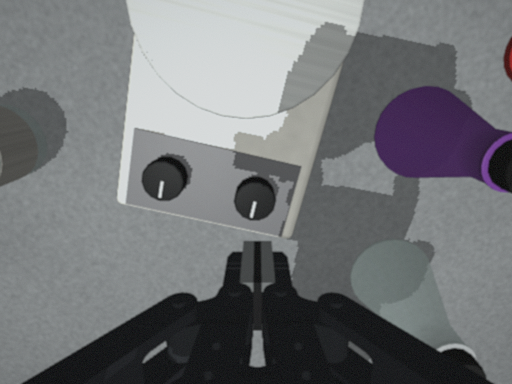

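The wrist view shows the right-hand knob at about (255,198), against a predicted (258,200), a difference of about 2 mm. Down and dwell.

Emit:
arm_command --moves '[0, 0, 0, 1.4, 0, 0, 0, 0, 1.4, 0, 0, 0, 0, 1.4, 0, 0, 0, 0, 1.2, 0, 0, 0, 0, 0, 0, 0, 0, 0, 0, 0, 0, 0, 0, 0, 0, 0, 0, 0, 0, 0, 0, 0, 0, 0, 0, 0, 0, 0, 0, 0, 0, 0, 0, 0, 0, 0, 0, 0, 0, 0]'

```text
t: 12.15
eef_pos: [0.5333, 0.1562, 0.1113]
ee_rot: [2.464, -1.948, 0.0]
ft_force: [-0.5, -0.2, 0.0]
grip_width: 0.0
```

Emit:
arm_command --moves '[0, 0, 0, 0, 0, 0, 0, 0, 0, 0, 0, 0, 0, 0, 0, 0, 0, 0, 0, 0, 0, 0, 0, 0, 0, 0, 0, 0, 0, 0, 0, 0, 0, 0, 0, 0, 0, 0, 0, 0, 0, 0, 0, 0, 0, 0, 0, 0, 0, 0, 0, 0, 0, 0, 0]'

```text
t: 13.52
eef_pos: [0.5333, 0.1563, 0.1113]
ee_rot: [-2.464, 1.948, 0.0]
ft_force: [0.3, 0.3, -0.3]
grip_width: -0.001
```

```bash
python3 go.py; python3 - <<'E'
from cell import eyes
import cv2
for n in("top","scene"):
    d=eyes.snapshot(n)
    cv2.imwrite(f'pics/{n}5.png',cv2.cvtColor(d['pixels'],cv2.COLOR_RGB2BGR))
E
```

```text
13.525 [0.53330558 0.15626274 0.11130551] -0.0011294861805450688 [ 0.32845412  0.33720613 -0.25419466] [6.75467383e-02 2.32675441e-01 1.76117507e+00 3.85178912e-05
 1.14777668e+00 1.40558225e+00]
[[ 0.231 -0.973 -0.   ]
 [-0.973 -0.231  0.   ]
 [-0.     0.    -1.   ]]
flask_hi [ 14.07  10.97 -11.97]
flask [14.07 10.97 -6.17]
plate_hi [ -0.68 -13.08  -8.87]
plate [ -0.68 -13.08  -2.37]
knob [ 0.02  0.04 -0.17]
```

View pics/scene5.png

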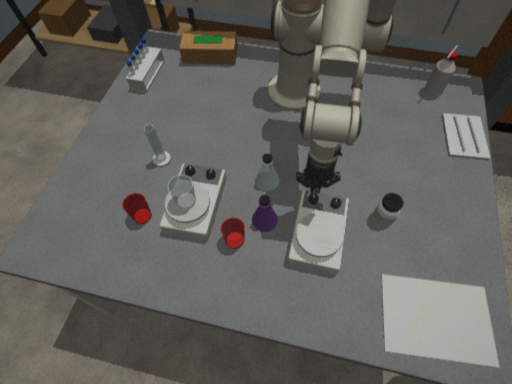

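The fingers point at the right-hand knob at (313,199), the left-hand knob at (336,203) is clear, and every vessel is where it was. Handing in.

```bash
python3 -c "
from cell import ctrl,readout
print(ctrl.close_job()); s=readout.get_state(); print(s['t'],s['eef_pos'],s['ft_force'])"
```

```text
the job is handed in; nothing more can be done
None
the job is handed in; nothing more can be done
```

The job is handed in. With the fingers shut, I pointed at the clear flask's stopper, the middle of the empty (left) stirrer's plate, then its right-hand knob. Each dwell was about 2 s or a little more, with the fingertips about 3.5 cm above the target (3.3 cm at the knob). The last reading before hand-in was at 13.5 s.

- **Last position:** the TCP was at (0.533, 0.156, 0.111), within 1 mm sideways of my measured knob centre. The grasp point was about 52 mm above the knob top.
- **Contact and vessels:** force readings at the hover points stayed at noise level (under 1 N). They peaked at about 1.6 N in mid-travel, well clear of everything. The last scene picture showed all four vessels upright and in place, judged by eye.
- **Disagreements:** the top and scene views differed by up to about 5 mm, so I used values between them. The wrist view agreed with those to about 2 mm at the stopper and the knob.
- **Not confirmed:** hand-in gives no verdict, and the state can't be read afterwards.

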